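# Glued lamp tops to the curing stand

### The job

Three lamp tops have just been glued and must cure together: stand the third one, waiting on the bench, upright on the dark round pad in the tray with the other two, then carry the tray level, never tipping or dropping it, and set it flat on the blue curing stand, inside the four yellow corner guides. Then start the lamp timer: pull its sprung red knob straight out to the stop and let it go, so that it springs back in. All three tops must still be standing in the tray, and the other things on the bench stay where they are.

Things in the scene. Friction and masses are not known exactly. Their poses are not given: they have to be found in the camera images.
- tray: Open grey tray, 210 (its x) x 180 (its y) mm, floor 5 mm thick, walls 22 mm high and 5 mm thick, with a fixed bridge handle. About 0.45 kg empty. Origin: centre of its underside, z up. Two glued lamp tops already stand in its +x half; the -x half is free.
- tray_handle (a point): Centre of the tray's orange handle bar, 112 mm above the tray's underside. The bar runs along the tray's y, spans the tray's 180 mm, and is 14 mm thick (along the tray's x) and 18 mm high; steel straps at both ends hold it up. Axes as the tray's.
- tray_pad (a point): Centre of the dark round pad (60 mm across, flat) on the tray's floor, 64 mm from the tray's centre towards its -x side, 5 mm above its underside: the place for the third lamp top.
- top_c: The third lamp top, loose and upright on the bench: brass foot 48 mm across and 10 mm high, amber glass bulging to 52 mm across at 32 mm height and narrowing to 26 mm at 50 mm, then an upright chrome collar 24 mm across from 50 to 78 mm height. About 80 g. Origin: centre of its underside, z up; round, so its yaw does not matter.
- top_c_collar (a point): Middle of the third lamp top's chrome collar, 64 mm above its underside.
- top_a: Lamp top like the third one, standing loose in the tray's +x half (about 66 mm from the tray's centre in x, 42 mm in y). Origin: centre of its underside.
- top_b: As top_a, on the other side in y (about -42 mm).
- stand: Fixed curing stand: blue plate 310 x 250 mm, 20 mm thick, reaching from -125 to +185 mm along its x. Along its far (+x) side an aluminium lamp head (violet face towards the bay) on two posts runs 200 mm along y, from 148 to 188 mm in x, its top 130 mm above the bench. Origin: underside, below the centre of the bay for the tray; z up.
- stand_bay (a point): Centre of the bay on the stand's top face, 20 mm above the bench, axes as the stand's. The four yellow L-shaped corner guides, 10 mm high, leave 9 mm on every side of a centred tray whose x lies along the stand's x (either way round).
- timer: Fixed grey timer box 75 x 76 x 85 mm high with a dial on top. Origin: on the bench below the middle of its front face; the box reaches 75 mm in +x from there. The red knob stands out of the front face, towards -x.
- knob_head (a point): Centre of the timer's red pull knob, a disc 28 mm across and 16 mm thick on a 10 mm stem, its axis along the timer's x, 58 mm above the bench; 36 mm in front of the box's face when in. Moves with the knob; axes as the timer's.
- knob (a joint): How far the knob is pulled out along the timer's -x: 0 in, 0.030 m at its stop. A spring pulls it back in (about 1.6 N at rest, 5.5 N at the stop).
- shade: Bystander: loose amber glass shade, 96 mm across, 115 mm high. Origin: centre of its underside.
- screwdriver: Bystander: loose screwdriver with a green handle, lying flat along its x.
- lamp_foot: Bystander: loose copper lamp foot 96 mm across with an upright chrome tube, 150 mm high in all. Origin: centre of its underside.
- jar: Bystander: loose closed jar 64 mm across, 85 mm high. Origin: centre of its underside.

How it is judged:
By the outcome, as a careful person would: the job done as asked, in the order asked, and still so for the second after the job is handed in, with the robot touching nothing.
It also fails if it takes over 72 s, if anything falls off the work surface, if the arm or the gripper's body presses on something with over 40 N, if the wrist force passes 120 N, or if a joint passes its speed limit or range.

### The arm

A 6-joint arm with a two-finger parallel gripper is mounted at the origin on the work surface. World frame = base frame: x ahead of the robot, y to its left, z up, the work surface at z = 0. Lengths are in m, angles in rad, forces in N, time in s.
With the tool pointing down it reaches from about 0.325 to 1 m from the base axis. Payload 5.1 kg.
Tool frame: the origin (TCP) lies between the finger pads; the fingertips stand 22 mm ahead of it and the grasp point (between the pads) lies 3 mm ahead of it; z points along the fingers, y is the direction in which the jaws open and shut (so a half turn about z gives the same grasp; the last joint's range is limited). The gripper opens to 85 mm and grips with 20 to 120 N. Pads are 22 mm wide; open, the fingers measure 114 mm over their backs; the gripper's body (76 mm by 85 mm) begins 54 mm behind the grasp point. The pads swing forward as they close: fully open they stand 13 mm farther back than shut.
Start: joints at [1.128, 0.124, 1.65, -0, 1.367, -0.083], TCP at [0.229, 0.608, 0.253] pointing down, gripper open.
Joint ranges: [-2.61, 2.61], [-1.02, 2.33], [0.03, 2.71], [-1.35, 4.49], [0.32, 2.68], [-2.91, 2.91]. Speed limits (rad/s): [2.57, 2.57, 3.14, 3.14, 3.14, 3.14].

### API

Orientations are given as a rotation vector (axis times angle).
In Python, from station import robot, eyes, close_job, nets gives the robot as it stands.
- The arm moves only by the tool step_arm, never from a script. Its argument "targets" is a list of rows, each an object with "slide": the shift along the tool's x, y, z normalised to -1 to 1, where 1 is 120 mm, a list of three; "turn": the turn, a rotation vector about the tool's x, y, z normalised to -1 to 1, where 1 is 180 degrees, a list of three; "claw": the opening in per cent of the stroke, from 0 (shut) to 100 (fully open). A call has 1 to 8 rows; each row shifts and turns the commanded pose from where the row before left it, along the tool's axes as they then stand; what a row does not reach is not made up. A row lasts 1/12 s, in which the tool goes at most 41.7 mm and 7.16 degrees, less where a joint would pass 70% of its speed; a pose out of reach is approached as far as the arm can. A call with a number of a shift or a turn outside -1 to 1 is refused whole. A call with a gripper value outside its range is refused whole. The fingers move at their own pace and stop on an object; "grip_force" is the grip in N (left out, the last holds). Time passes only in rows, so rows that do not move let the fingers close. It gives the time, the measured TCP pose, the force and the opening at its end, in the units of the state.
- robot.observe(): the state, without advancing time (a new reading comes with each control period).
- eyes.get_image(name): name is "side" or "top"; returns a dict with "pixels" (384x512x3 uint8, red, green, blue), "range_z" (384x512 float32, m along the optical axis (not along the pixel's ray), 0 where there is no reading), "K" (3x3 intrinsics, pixels), "R" (3x3) and "t" (3): a world point X has camera coordinates R X + t. Camera axes: x right, y down, z forward; pixel columns grow to the right and rows downward; lengths in m; the calibration is good to about 2 mm. A picture is of the moment at which its call begins.
- close_job(): hands the job in, once; it reports no verdict.
Trained networks look in the newest picture that a camera, given by its name, has taken for a name from the list of things; names that differ only in an ending like _2 or _b are one class to them, and where a whole thing is asked for, a point or a joint stands for the part that bears it (a point fixed in the world has none). Each returns a list of dicts, best first, with "confidence" (0 to 1); they miss things now and then, are a little off and sometimes report something else, mostly with a low value. They report only what shows in the picture. A call takes as long as a camera call.
- nets.trace(camera, label): "pixels" (384x512 bool, what is visible of it) and "extent" ([left, top, width, height] in pixels, round what is visible of it).
- nets.spot_point(camera, label): "point" ([column, row] in pixels: a listed point, or the origin of a listed thing).
The state is a dict: "t": time; "joint_positions": joint angles; "joint_vel": joint speeds; "effort": joint torques, N m; "tool_pos": TCP position; "tool_rot": TCP orientation; "wrist_force": force on the tool from outside, world axes, zero at the start; "wrist_torque": the same for the moment, N m; "grip_width": finger opening in m.
Only numpy, scipy, OpenCV 4.12 (cv2) and the standard library are available. Lean on these libraries where they do the work, as an engineer would, in place of code of your own. Each camera call takes 0.05 s, during which the arm holds its last target. There are 200 camera calls.

## Working session

There is one attempt and no reset: what is moved stays moved. The work goes in short steps, Python scripts to look and compute and a tool call to move; the robot and the scene stay as the last step left them, time stands still between calls to the robot, and variables do not carry over. Pictures are saved under pics/ and viewed, on a budget of 10 in all, crops included, one or two more only if the job needs it, and the job is handed in when it is done.

Besides the shell and the picture viewer there is one more tool, called after "Request:" as name([rows], argument=value, ...), one row to a line, values as JSON. step_arm: Moves the arm, as the interface text tells. Its arguments: {"type":"object","properties":{"targets":{"type":"array"},"grip_force":{"type":"number"}},"required":["targets"]}

```bash
mkdir -p pics; cat > h.py <<'E'
import numpy as np, cv2
from scipy.spatial.transform import Rotation as Ro
from station import robot, eyes, nets
def get(n): return eyes.get_image(n)
def unproj(im,u,v,z):  # camera depth -> world
    K,R,t=im["K"],im["R"],im["t"]; p=np.array([(u-K[0,2])/K[0,0]*z,(v-K[1,2])/K[1,1]*z,z]); return R.T@(p-t)
def onplane(im,u,v,h): # ray with z=h
    R,t=im["R"],im["t"]; c=-R.T@t; d=unproj(im,u,v,1.)-c; return c+d*(h-c[2])/d[2]
def cloud(im):
    z=im["range_z"]; v,u=np.mgrid[:z.shape[0],:z.shape[1]]; K=im["K"]
    p=np.stack([(u-K[0,2])/K[0,0]*z,(v-K[1,2])/K[1,1]*z,z],-1); P=(p-im["t"])@im["R"]; P[z==0]=np.nan; return P
def proj(im,X): 
    p=im["R"]@np.array(X)+im["t"]; p=im["K"]@p; return p[:2]/p[2]
def save(im,n): cv2.imwrite("pics/"+n,cv2.cvtColor(im["pixels"],cv2.COLOR_RGB2BGR))
E
python3 - <<'E'
from h import *
ims={}
for c in ("top","side"):
    im=get(c); ims[c]=im; print(c,"cam",(-im["R"].T@im["t"]).round(3))
    hs={"tray":0,"tray_handle":.112,"tray_pad":.005,"top_c":0,"top_c_collar":.064,"stand":0,"stand_bay":.02,"timer":0,"knob_head":.058,"shade":0,"screwdriver":0.01,"lamp_foot":0,"jar":0}
    for l,h in hs.items():
        for d in nets.spot_point(c,l)[:3]:
            print(c,l,round(d["confidence"],2),np.round(d["point"]),onplane(im,*d["point"],h).round(3))
a=np.hstack([ims["top"]["pixels"],ims["side"]["pixels"]])
b=np.vstack([ims["top"]["pixels"],ims["side"]["pixels"]])
save(ims["top"],"a_top.png");save(ims["side"],"a_side.png")
print(robot.observe())
E
```

```text
top cam [0.478 0.006 1.964]
top tray 0.67 [169. 211.] [0.532 0.34  0.   ]
top tray_handle 0.59 [167. 210.] [0.536 0.329 0.112]
top tray_pad 0.95 [169. 225.] [0.472 0.339 0.005]
top tray_pad 0.44 [181. 191.] [0.619 0.287 0.005]
top tray_pad 0.3 [322. 214.] [ 0.508 -0.325  0.005]
top top_c 0.55 [253. 186.] [ 0.633 -0.028  0.   ]
top top_c 0.43 [162. 197.] [0.597 0.371 0.   ]
top top_c 0.41 [180. 190.] [0.625 0.29  0.   ]
top top_c_collar 0.61 [252. 184.] [ 0.638 -0.024  0.064]
top stand 0.92 [323. 212.] [ 0.515 -0.332  0.   ]
top stand_bay 0.66 [325. 214.] [ 0.505 -0.337  0.02 ]
top timer 0.74 [247. 219.] [0.49  0.002 0.   ]
top knob_head 0.7 [322. 214.] [ 0.503 -0.316  0.058]
top knob_head 0.37 [247. 226.] [0.46  0.003 0.058]
top shade 0.77 [224. 152.] [0.788 0.098 0.   ]
top screwdriver 0.65 [262. 152.] [ 0.78  -0.072  0.01 ]
top lamp_foot 0.68 [118. 225.] [0.479 0.56  0.   ]
top lamp_foot 0.37 [248. 216.] [ 0.507 -0.002  0.   ]
top jar 0.75 [377. 221.] [ 0.472 -0.566  0.   ]
side cam [0.335 1.023 0.937]
side tray 0.81 [252. 290.] [0.535 0.332 0.   ]
side tray_pad 0.93 [270. 291.] [0
[... 812 characters left out ...]
 135.] [ 0.469 -0.569  0.   ]
{'t': 1.4, 'joint_positions': array([ 1.12837276e+00,  1.23798423e-01,  1.65032578e+00,  2.19045380e-05,
        1.36748658e+00, -8.26169554e-02]), 'joint_vel': array([ 0.0009434 ,  0.00024665,  0.00021948,  0.00120128, -0.00144184,
       -0.0011842 ]), 'effort': array([-1.77778638e-04, -4.23580563e+01, -3.65749741e+01, -5.81572976e-05,
        4.62944572e-04, -2.10152216e-07]), 'tool_pos': array([0.22888504, 0.60834818, 0.25330798]), 'tool_rot': array([-5.62141412e-01, -3.09086423e+00,  1.87541239e-05]), 'wrist_force': array([-0.42142731, -0.20810045, -0.15863845]), 'wrist_torque': array([0.02986246, 0.00856664, 0.02864914]), 'grip_width': 0.08533575252479624}
```

View pics/a_top.png

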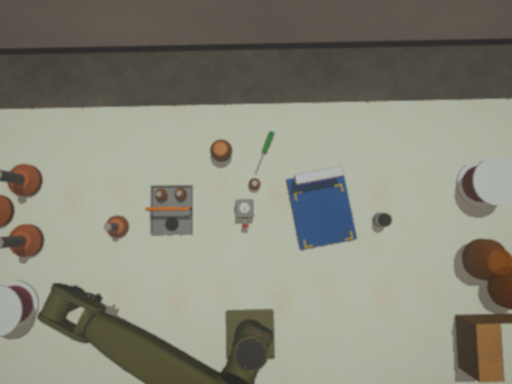

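View pics/a_side.png

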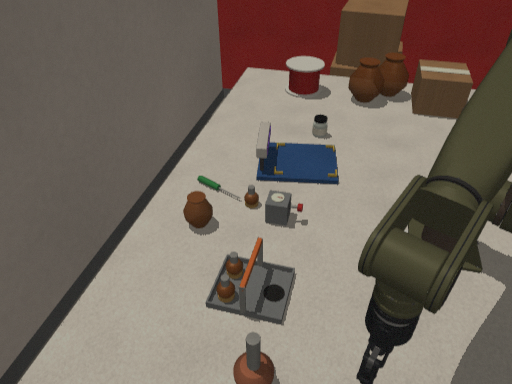

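The top view shows the tray near (171,210), handle at (167,209), top C at (254,184), timer at (244,210) with its knob at (245,226), and the stand at (321,212), turned about 10°. The side view agrees. Next I refine these from colour and depth.

```bash
python3 - <<'E'
from h import *
for c in ("top","side"):
    im=get(c); P=cloud(im); hsv=cv2.cvtColor(im["pixels"],cv2.COLOR_RGB2HSV); H,S,V=[hsv[...,i].astype(int) for i in range(3)]
    X,Y,Z=P[...,0],P[...,1],P[...,2]
    def rep(n,m):
        Q=P[m]; 
        if len(Q)<3: print(c,n,len(Q)); return
        r=cv2.minAreaRect(Q[:,:2].astype(np.float32))
        print(c,n,len(Q),"med",np.median(Q,0).round(4),"mid",((np.nanmin(Q,0)+np.nanmax(Q,0))/2).round(4),"zmax",Q[:,2].max().round(3),"rect",np.round(r[0],4),np.round(r[1],3),round(r[2],2))
        d=Q[:,:2]-Q[:,:2].mean(0); w,v=np.linalg.eigh(d.T@d); print("    major axis deg",np.degrees(np.arctan2(v[1,1],v[0,1])).round(2))
    box=lambda x0,x1,y0,y1:(X>x0)&(X<x1)&(Y>y0)&(Y<y1)
    rep("handle",box(.4,.68,.2,.48)&(Z>.1)&(Z<.14))
    rep("handle colour",box(.4,.68,.2,.48)&(S>150)&(H<14)&(V>140)&(Z>.09))
    rep("tray",box(.38,.68,.2,.48)&(Z>.012)&(Z<.13))
    rep("topc collar",box(.58,.7,-.08,.03)&(Z>.05)&(Z<.09))
    rep("topc all",box(.58,.7,-.08,.03)&(Z>.012)&(Z<.09))
    rep("timer top",box(.44,.6,-.08,.08)&(Z>.07)&(Z<.1))
    rep("knob",box(.4,.52,-.06,.06)&((H<8)|(H>172))&(S>120)&(V>70)&(Z>.02))
    rep("stand blue",box(.3,.75,-.55,-.1)&(H>100)&(H<125)&(S>120)&(Z>.01)&(Z<.03))
    rep("stand all",box(.3,.75,-.52,-.15)&(Z>.008)&(Z<.03))
    rep("lamphead",box(.3,.78,-.52,-.15)&(Z>.11)&(Z<.15))
    rep("guides",box(.3,.75,-.52,-.15)&(H>15)&(H<35)&(S>90)&(Z>.015)&(Z<.05))
o=robot.observe(); print(o["t"]); print(Ro.from_rotvec(o["tool_rot"]).as_matrix().round(3))
E
```

```text
top handle 160 med [0.5417 0.3339 0.1211] mid [0.5412 0.3256 0.1171] zmax 0.132 rect [0.541  0.3256] [0.18  0.013] 88.72
    major axis deg 89.51
top handle colour 37 med [0.5395 0.3367 0.1213] mid [0.5428 0.3294 0.1223] zmax 0.131 rect [0.543  0.3294] [0.158 0.009] 88.68
    major axis deg 87.65
top tray 831 med [0.5614 0.3282 0.0292] mid [0.53   0.3367 0.0707] zmax 0.129 rect [0.5257 0.3429] [0.297 0.271] 2.75
    major axis deg -164.04
top topc collar 42 med [ 0.6412 -0.0314  0.0746] mid [ 0.6415 -0.0358  0.069 ] zmax 0.088 rect [ 0.6414 -0.0359] [0.034 0.03 ] 88.41
    major axis deg 92.88
top topc all 120 med [ 0.6409 -0.034   0.0448] mid [ 0.6462 -0.039   0.0499] zmax 0.088 rect [ 0.645  -0.0391] [0.065 0.107] 83.57
    major axis deg 169.38
top timer top 340 med [0.5351 0.0106 0.0857] mid [0.5164 0.0124 0.0843] zmax 0.098 rect [0.5166 0.0134] [0.075 0.117] 88.82
    major axis deg 174.52
top knob 16 med [0.4642 0.0106 0.0705] mid [0.4643 0.0106 0.0713] zmax 0.078 rect [0.4643 0.0105] [0.017 0.013] 89.0
    major axis deg 108.73
top stand blue 2670 med [ 0.4996 -0.3226  0.02  ]
[... 1635 characters left out ...]
nd blue 2431 med [ 0.51   -0.2985  0.0198] mid [ 0.5132 -0.3142  0.0183] zmax 0.027 rect [ 0.5233 -0.3156] [0.306 0.262] 9.57
    major axis deg -154.28
side stand all 2707 med [ 0.5102 -0.2944  0.0199] mid [ 0.5126 -0.3164  0.019 ] zmax 0.03 rect [ 0.5224 -0.3176] [0.311 0.264] 8.98
    major axis deg -154.17
side lamphead 347 med [ 0.6533 -0.2707  0.1291] mid [ 0.6581 -0.2921  0.1224] zmax 0.135 rect [ 0.6568 -0.2917] [0.043 0.203] 9.37
    major axis deg 99.15
side guides 120 med [ 0.562  -0.2518  0.0277] mid [ 0.4936 -0.3316  0.0268] zmax 0.036 rect [ 0.4951 -0.3314] [0.24  0.235] 8.97
    major axis deg -168.74
1.5
[[-0.936  0.352 -0.   ]
 [ 0.352  0.936 -0.   ]
 [ 0.    -0.    -1.   ]]
```

Request:
step_arm([
  {"slide":[0,0,0],"turn":[0,0,-0.038],"claw":80},
  {"slide":[0,0,0],"turn":[0,0,-0.038],"claw":80},
  {"slide":[0,0,0],"turn":[0,0,-0.038],"claw":80},
  {"slide":[-0.09,-0.14,0],"turn":[0,0,0],"claw":80},
  {"slide":[-0.18,-0.28,0],"turn":[0,0,0],"claw":80},
  {"slide":[-0.18,-0.28,0],"turn":[0,0,0],"claw":80},
  {"slide":[-0.18,-0.28,0],"turn":[0,0,0],"claw":80},
  {"slide":[-0.18,-0.28,0],"turn":[0,0,0],"claw":80},
], grip_force=40)

```text
t: 2.17
tool_pos: [0.3263, 0.4556, 0.2534]
tool_rot: [0.001, 3.141, 0.0]
wrist_force: [0.5, -0.4, 0.1]
grip_width: 0.068
```

Request:
step_arm([
  {"slide":[-0.18,-0.28,0],"turn":[0,0,0],"claw":80},
  {"slide":[-0.18,-0.28,0],"turn":[0,0,0],"claw":80},
  {"slide":[-0.18,-0.28,0],"turn":[0,0,0],"claw":80},
  {"slide":[-0.18,-0.28,0],"turn":[0,0,0],"claw":80},
  {"slide":[-0.18,-0.28,0],"turn":[0,0,0],"claw":80},
  {"slide":[-0.18,-0.28,0],"turn":[0,0,0],"claw":80},
  {"slide":[-0.18,-0.28,0],"turn":[0,0,0],"claw":80},
  {"slide":[-0.18,-0.28,0],"turn":[0,0,0],"claw":80},
])

```text
t: 2.83
tool_pos: [0.4989, 0.1861, 0.2537]
tool_rot: [0.003, 3.141, 0.0]
wrist_force: [0.8, 0.8, 0.1]
grip_width: 0.0686
```

Request:
step_arm([
  {"slide":[-0.18,-0.28,0],"turn":[0,0,0],"claw":80},
  {"slide":[-0.18,-0.28,0],"turn":[0,0,0],"claw":80},
  {"slide":[-0.18,-0.28,0],"turn":[0,0,0],"claw":80},
  {"slide":[-0.18,-0.28,0],"turn":[0,0,0],"claw":80},
  {"slide":[-0.18,-0.28,0],"turn":[0,0,0],"claw":80},
  {"slide":[-0.18,-0.28,0],"turn":[0,0,0],"claw":80},
  {"slide":[-0.09,-0.14,0],"turn":[0,0,0],"claw":80},
  {"slide":[0,0,0],"turn":[0,0,0],"claw":80},
])

```text
t: 3.5
tool_pos: [0.6398, -0.0346, 0.253]
tool_rot: [0.01, 3.141, -0.002]
wrist_force: [-0.3, 0.2, 0.1]
grip_width: 0.0686
```

Request:
step_arm([
  {"slide":[0,0,0.25],"turn":[0,0,0],"claw":80},
  {"slide":[0,0,0.3],"turn":[0,0,0],"claw":80},
  {"slide":[0,0,0.3],"turn":[0,0,0],"claw":80},
  {"slide":[0,0,0.15],"turn":[0,0,0],"claw":80},
  {"slide":[0,0,0],"turn":[0,0,0],"claw":80},
])

```text
t: 3.92
tool_pos: [0.634, -0.0295, 0.1268]
tool_rot: [-0.002, -3.13, -0.003]
wrist_force: [-1.1, 0.5, -1.0]
grip_width: 0.0684
```

```bash
cat >> h.py <<'E'
def crop(im,X,r=48,s=6):
    u,v=np.round(proj(im,X)).astype(int); p=im["pixels"][max(v-r,0):v+r,max(u-r,0):u+r]
    return cv2.resize(p,(r*s*2//2,r*s*2//2),interpolation=cv2.INTER_CUBIC)
E
python3 - <<'E'
from h import *
o=robot.observe(); tp=np.array(o["tool_pos"]); print(o["t"],tp,o["tool_rot"],o["grip_width"])
out=[]
for c in ("top","side"):
    im=get(c); P=cloud(im); m=(P[...,0]>.58)&(P[...,0]<.7)&(P[...,1]>-.09)&(P[...,1]<.04)
    for n,a,b in (("collar",.055,.085),("glass",.02,.045),("finger",.112,.145)):
        Q=P[m&(P[...,2]>a)&(P[...,2]<b)]
        if len(Q): print(c,n,len(Q),Q.min(0).round(3),Q.max(0).round(3))
    im["pixels"]=im["pixels"].copy(); 
    for X,k in (((.639,-.030,.078),(0,255,0)),(tuple(tp+[0,0,-.022]),(255,0,255))):
        u,v=np.round(proj(im,X)).astype(int); im["pixels"][v,u]=k
    out.append(crop(im,(.639,-.03,.09),40,8))
cv2.imwrite("pics/b.png",cv2.cvtColor(np.hstack(out),cv2.COLOR_RGB2BGR))
E
```

```text
3.9167 [ 0.6339821  -0.02946504  0.12680075] [-1.73173177e-03 -3.13036706e+00 -2.69550643e-03] 0.06838770254782847
top finger 1 [0.627 0.011 0.115] [0.627 0.011 0.115]
side collar 54 [ 0.625 -0.044  0.056] [ 0.646 -0.017  0.081]
side glass 101 [ 0.611 -0.044  0.021] [ 0.664 -0.     0.045]
side finger 71 [ 0.623 -0.067  0.114] [0.645 0.022 0.145]
```

View pics/b.png

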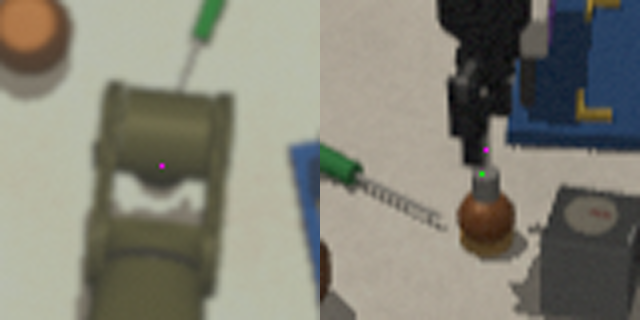

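The crop shows the gripper above the lamp top: fingers at about (470,130), collar at (485,183). The finger centre and collar agree within about 2 mm. Settle, then descend.

Request:
step_arm([
  {"slide":[0,0,0],"turn":[0,0,0],"claw":80},
  {"slide":[0,0,0],"turn":[0,0,0],"claw":80},
  {"slide":[0,0,0],"turn":[0,0,0],"claw":80},
])

```text
t: 4.27
tool_pos: [0.6396, -0.0307, 0.1361]
tool_rot: [0.002, 3.137, -0.001]
wrist_force: [0.3, -0.6, 0.3]
grip_width: 0.0685
```

Request:
step_arm([
  {"slide":[0.012,0,0.08],"turn":[0,0,0],"claw":80},
  {"slide":[0,0,0.12],"turn":[0,0,0],"claw":80},
  {"slide":[0,0,0.12],"turn":[0,0,0],"claw":80},
  {"slide":[0,0,0.1],"turn":[0,0,0],"claw":80},
  {"slide":[0,0,0.06],"turn":[0,0,0],"claw":80},
  {"slide":[0,0,0.03],"turn":[0,0,0],"claw":80},
  {"slide":[0,0,0],"turn":[0,0,0],"claw":80},
  {"slide":[0,0,0],"turn":[0,0,0],"claw":80},
])

```text
t: 4.93
tool_pos: [0.6369, -0.0307, 0.0719]
tool_rot: [-0.003, -3.141, -0.0]
wrist_force: [0.9, -0.6, -0.3]
grip_width: 0.0682
```

Request:
step_arm([
  {"slide":[0,0,0],"turn":[0,0,0],"claw":45},
  {"slide":[0,0,0],"turn":[0,0,0],"claw":35},
  {"slide":[0,0,0],"turn":[0,0,0],"claw":30},
  {"slide":[0,0,0],"turn":[0,0,0],"claw":20},
  {"slide":[0,0,0],"turn":[0,0,0],"claw":10},
  {"slide":[0,0,0],"turn":[0,0,0],"claw":10},
  {"slide":[0,0,0],"turn":[0,0,0],"claw":10},
], grip_force=40)

```text
t: 5.52
tool_pos: [0.6373, -0.0309, 0.0728]
tool_rot: [0.003, 3.14, -0.001]
wrist_force: [-0.7, -0.7, 3.4]
grip_width: 0.0223
```

Request:
step_arm([
  {"slide":[0,0,-0.08],"turn":[0,0,0],"claw":10},
  {"slide":[0,0,-0.2],"turn":[0,0,0],"claw":10},
  {"slide":[0,0,-0.25],"turn":[0,0,0],"claw":10},
  {"slide":[0,0,-0.25],"turn":[0,0,0],"claw":10},
  {"slide":[0,0,-0.2],"turn":[0,0,0],"claw":10},
  {"slide":[0,0,-0.12],"turn":[0,0,0],"claw":10},
  {"slide":[0,0,-0.09],"turn":[0,0,0],"claw":10},
])

```text
t: 6.1
tool_pos: [0.6372, -0.0306, 0.2173]
tool_rot: [0.002, 3.139, -0.0]
wrist_force: [-0.9, 0.5, -0.3]
grip_width: 0.0229
```

Request:
step_arm([
  {"slide":[0.043,0.095,0],"turn":[0,0,0],"claw":10},
  {"slide":[0.086,0.19,0],"turn":[0,0,0],"claw":10},
  {"slide":[0.123,0.272,0],"turn":[0,0,0],"claw":10},
  {"slide":[0.123,0.272,0],"turn":[0,0,0],"claw":10},
  {"slide":[0.123,0.272,0],"turn":[0,0,0],"claw":10},
  {"slide":[0.123,0.272,0],"turn":[0,0,0],"claw":10},
  {"slide":[0.123,0.272,0],"turn":[0,0,0],"claw":10},
])

```text
t: 6.68
tool_pos: [0.5451, 0.1686, 0.2122]
tool_rot: [-0.003, -3.137, 0.001]
wrist_force: [0.6, 1.0, -0.9]
grip_width: 0.0229
```

Request:
step_arm([
  {"slide":[0.123,0.272,0],"turn":[0,0,0],"claw":10},
  {"slide":[0.123,0.272,0],"turn":[0,0,0],"claw":10},
  {"slide":[0.123,0.272,0],"turn":[0,0,0],"claw":10},
  {"slide":[0.123,0.272,0],"turn":[0,0,0],"claw":10},
  {"slide":[0.074,0.163,0],"turn":[0,0,0],"claw":10},
  {"slide":[0.043,0.095,0],"turn":[0,0,0],"claw":10},
  {"slide":[0,0,0],"turn":[0,0,0],"claw":10},
  {"slide":[0,0,0],"turn":[0,0,0],"claw":10},
])

```text
t: 7.35
tool_pos: [0.4741, 0.3284, 0.2134]
tool_rot: [-0.001, -3.14, 0.003]
wrist_force: [0.1, 0.4, -1.1]
grip_width: 0.0229
```

```bash
python3 - <<'E'
from h import *
o=robot.observe(); tp=np.array(o["tool_pos"]); print(o["t"],tp,o["tool_rot"],o["grip_width"])
im=get("side"); P=cloud(im)
for l in ("top_c","tray_pad"):
    for d in nets.spot_point("side",l)[:4]: print(l,d["confidence"],np.round(d["point"],1),onplane(im,*d["point"],.005 if l=="tray_pad" else tp[2]-.072).round(4))
# dark pad in side view
g=im["pixels"].max(2); m=(g<40)&(abs(P[...,0]-.475)<.06)&(abs(P[...,1]-.33)<.07)&(P[...,2]<.02)
Q=P[m]; print("pad",len(Q),Q.min(0).round(3),Q.max(0).round(3))
im["pixels"]=im["pixels"].copy()
u,v=np.round(proj(im,(.475,.3285,.005))).astype(int); im["pixels"][v,u]=(0,255,0); print(u,v)
cv2.imwrite("pics/c.png",cv2.cvtColor(crop(im,(.5,.33,.07),60,10),cv2.COLOR_RGB2BGR))
E
```

```text
7.35 [0.47405771 0.32835858 0.21339808] [-6.37629998e-04 -3.13952387e+00  2.70666948e-03] 0.022866800320134377
top_c 0.76 [235.4 273.5] [0.5591 0.3965 0.1414]
top_c 0.68 [274.8 260.9] [0.4724 0.3313 0.1414]
top_c 0.68 [224.1 293.7] [0.5673 0.4622 0.1414]
tray_pad 0.98 [272.4 290.9] [0.478  0.3232 0.005 ]
tray_pad 0.54 [273.6 240. ] [0.5189 0.1277 0.005 ]
pad 265 [0.444 0.299 0.001] [0.503 0.356 0.012]
273 293
```

View pics/c.png

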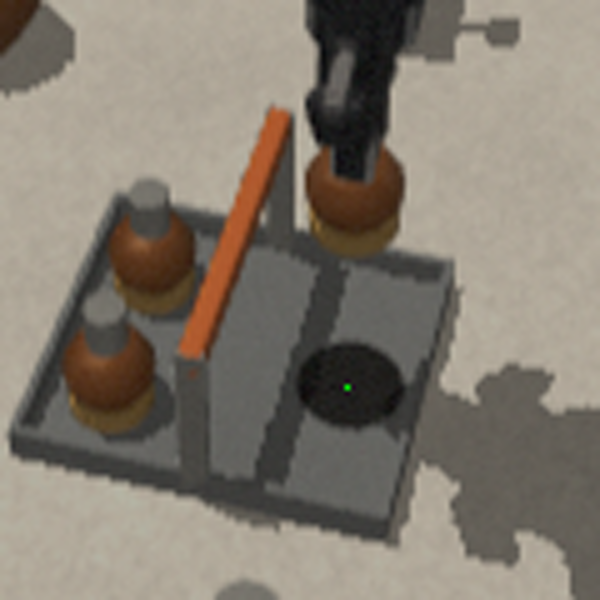

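The lamp top hangs upright in the gripper. The planned spot (347,387) sits on the pad, whose centre is about (352,385). Lowering it.

Request:
step_arm([
  {"slide":[0,0,0.1],"turn":[0,0,0],"claw":10},
  {"slide":[0,0,0.2],"turn":[0,0,0],"claw":10},
  {"slide":[0,0,0.22],"turn":[0,0,0],"claw":10},
  {"slide":[0,0,0.2],"turn":[0,0,0],"claw":10},
  {"slide":[0,0,0.15],"turn":[0,0,0],"claw":10},
  {"slide":[0,0,0.1],"turn":[0,0,0],"claw":10},
  {"slide":[0,0,0.05],"turn":[0,0,0],"claw":10},
  {"slide":[0,0,0],"turn":[0,0,0],"claw":10},
])

```text
t: 8.17
tool_pos: [0.4744, 0.3275, 0.0907]
tool_rot: [-0.004, -3.139, 0.002]
wrist_force: [-1.6, 0.6, -0.7]
grip_width: 0.0226
```

Request:
step_arm([
  {"slide":[0,0,0.03],"turn":[0,0,0],"claw":10},
  {"slide":[0,0,0.03],"turn":[0,0,0],"claw":10},
  {"slide":[0,0,0.03],"turn":[0,0,0],"claw":10},
  {"slide":[0,0,0.02],"turn":[0,0,0],"claw":10},
  {"slide":[0,0,0],"turn":[0,0,0],"claw":10},
  {"slide":[0,0,0],"turn":[0,0,0],"claw":10},
])

```text
t: 8.67
tool_pos: [0.475, 0.3285, 0.0794]
tool_rot: [0.002, 3.141, 0.0]
wrist_force: [0.2, 0.8, -1.2]
grip_width: 0.0227
```

Request:
step_arm([
  {"slide":[0,0,0.008],"turn":[0,0,0],"claw":10},
  {"slide":[0,0,0.008],"turn":[0,0,0],"claw":10},
  {"slide":[0,0,0],"turn":[0,0,0],"claw":10},
  {"slide":[0,0,0],"turn":[0,0,0],"claw":10},
])

```text
t: 9.0
tool_pos: [0.4753, 0.3286, 0.0778]
tool_rot: [0.002, 3.141, 0.0]
wrist_force: [0.6, 0.8, 1.8]
grip_width: 0.0229
```

Request:
step_arm([
  {"slide":[0,0,0],"turn":[0,0,0],"claw":35},
  {"slide":[0,0,0],"turn":[0,0,0],"claw":45},
  {"slide":[0,0,0],"turn":[0,0,0],"claw":60},
  {"slide":[0,0,0],"turn":[0,0,0],"claw":60},
  {"slide":[0,0,-0.05],"turn":[0,0,0],"claw":60},
  {"slide":[0,0,-0.1],"turn":[0,0,0],"claw":60},
  {"slide":[0,0,-0.2],"turn":[0,0,0],"claw":60},
  {"slide":[0,0,-0.25],"turn":[0,0,0],"claw":60},
])

```text
t: 9.67
tool_pos: [0.4738, 0.3278, 0.1489]
tool_rot: [-0.003, -3.138, 0.003]
wrist_force: [1.2, 0.1, 1.5]
grip_width: 0.051
```

Request:
step_arm([
  {"slide":[0,0,-0.15],"turn":[0,0,0],"claw":60},
  {"slide":[0,0,-0.08],"turn":[0,0,0.0389],"claw":50},
  {"slide":[0,0,0],"turn":[0,0,0.0389],"claw":50},
  {"slide":[0,0,0],"turn":[0,0,0.0389],"claw":50},
  {"slide":[0,0,0],"turn":[0,0,0.0389],"claw":50},
  {"slide":[0,0,0],"turn":[0,0,0.0389],"claw":50},
  {"slide":[0,0,0],"turn":[0,0,0.0389],"claw":50},
  {"slide":[0,0,0],"turn":[0,0,0.0389],"claw":50},
])

```text
t: 10.33
tool_pos: [0.4753, 0.3286, 0.1785]
tool_rot: [1.314, 2.853, 0.002]
wrist_force: [0.6, 0.1, -0.6]
grip_width: 0.0426
```

Request:
step_arm([
  {"slide":[0,0,0],"turn":[0,0,0.0389],"claw":50},
  {"slide":[0,0,0],"turn":[0,0,0.0389],"claw":50},
  {"slide":[0,0,0],"turn":[0,0,0.0389],"claw":50},
  {"slide":[0,0,0],"turn":[0,0,0.0389],"claw":50},
  {"slide":[0,0,0],"turn":[0,0,0.0389],"claw":50},
  {"slide":[0,0,0],"turn":[0,0,0.0389],"claw":50},
  {"slide":[0,0,0],"turn":[0,0,0],"claw":50},
])

```text
t: 10.92
tool_pos: [0.4753, 0.3286, 0.1784]
tool_rot: [2.245, 2.197, 0.002]
wrist_force: [1.5, 0.7, -1.0]
grip_width: 0.0426
```

```bash
python3 - <<'E'
from h import *
o=robot.observe(); tp=np.array(o["tool_pos"]); print(o["t"],tp,o["tool_rot"],o["grip_width"]); print(Ro.from_rotvec(o["tool_rot"]).as_matrix().round(3))
im=get("side"); P=cloud(im)
X,Y,Z=np.moveaxis(P,-1,0); hsv=cv2.cvtColor(im["pixels"],cv2.COLOR_RGB2HSV); H,S,V=[hsv[...,i].astype(int) for i in range(3)]
Q=P[(abs(X-.54)<.06)&(abs(Y-.33)<.12)&(S>150)&(H<14)&(V>140)&(Z>.1)]; print(len(Q),np.median(Q,0),cv2.minAreaRect(Q[:,:2].astype(np.float32)))
Q=P[(abs(X-.475)<.04)&(abs(Y-.33)<.05)&(Z>.062)&(Z<.082)]; print("collar c",len(Q),Q.min(0).round(3),Q.max(0).round(3))
Q=P[(abs(X-tp[0])<.06)&(abs(Y-tp[1])<.05)&(Z>.14)&(Z<.18)]; print("fingers",len(Q),Q.min(0).round(3),Q.max(0).round(3))
cv2.imwrite("pics/d.png",cv2.cvtColor(crop(im,(.5,.33,.08),60,10),cv2.COLOR_RGB2BGR))
E
```

```text
10.9167 [0.47530978 0.32863453 0.17842545] [2.24484132 2.19718139 0.00239813] 0.04260583693566693
[[ 0.021  1.     0.001]
 [ 1.    -0.021  0.001]
 [ 0.001  0.001 -1.   ]]
193 [0.53777469 0.34659251 0.12107307] ((0.5378928780555725, 0.3410407602787018), (0.15581022202968597, 0.012728479690849781), 89.55792236328125)
collar c 49 [0.464 0.321 0.062] [0.487 0.343 0.082]
fingers 58 [0.439 0.324 0.157] [0.508 0.344 0.18 ]
```

View pics/d.png

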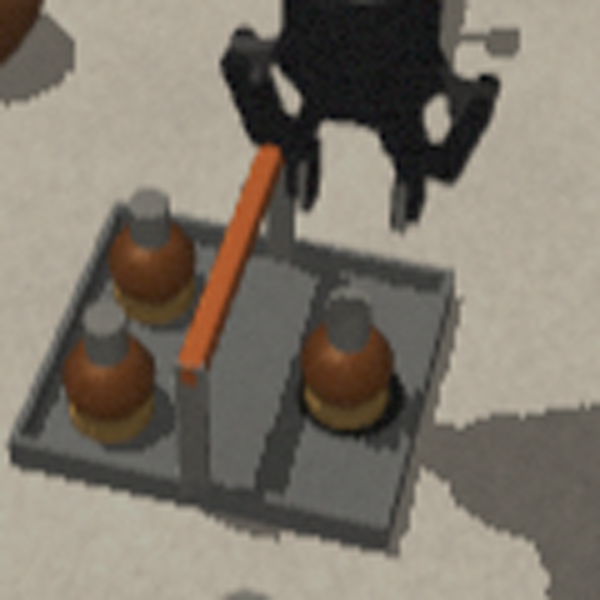

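Top C stands upright on the pad, at (347,365). Next is the handle.

Request:
step_arm([
  {"slide":[0,0.06,0],"turn":[0,0,0],"claw":50},
  {"slide":[0,0.14,0],"turn":[0,0,0],"claw":50},
  {"slide":[0,0.16,0],"turn":[0,0,0],"claw":50},
  {"slide":[0,0.11,0],"turn":[0,0,0],"claw":50},
  {"slide":[0,0.055,0],"turn":[0,0,0],"claw":50},
  {"slide":[0,0,0],"turn":[0,0,0],"claw":50},
])

```text
t: 11.47
tool_pos: [0.5394, 0.327, 0.1772]
tool_rot: [2.242, 2.2, 0.001]
wrist_force: [0.4, -0.6, 0.5]
grip_width: 0.0424
```

Request:
step_arm([
  {"slide":[0,0,0.06],"turn":[0,0,0],"claw":50},
  {"slide":[0,0,0.12],"turn":[0,0,0],"claw":50},
  {"slide":[0,0,0.14],"turn":[0,0,0],"claw":50},
  {"slide":[0,0,0.11],"turn":[0,0,0],"claw":50},
  {"slide":[0,0,0.07],"turn":[0,0,0],"claw":50},
  {"slide":[0,0,0.03],"turn":[0,0,0],"claw":50},
  {"slide":[0,0,0],"turn":[0,0,0],"claw":50},
  {"slide":[0,0,0],"turn":[0,0,0],"claw":50},
])

```text
t: 12.13
tool_pos: [0.538, 0.3274, 0.1135]
tool_rot: [2.243, 2.2, 0.0]
wrist_force: [0.3, -0.0, -0.0]
grip_width: 0.0428
```

Request:
step_arm([
  {"slide":[0,0,0],"turn":[0,0,0],"claw":35},
  {"slide":[0,0,0],"turn":[0,0,0],"claw":30},
  {"slide":[0,0,0],"turn":[0,0,0],"claw":25},
  {"slide":[0,0,0],"turn":[0,0,0],"claw":22},
  {"slide":[0,0,0],"turn":[0,0,0],"claw":22},
  {"slide":[0,0,0],"turn":[0,0,0],"claw":22},
], grip_force=30)

```text
t: 12.63
tool_pos: [0.5381, 0.3273, 0.1136]
tool_rot: [2.243, 2.199, 0.0]
wrist_force: [-0.0, -0.3, 0.9]
grip_width: 0.0189
```

Request:
step_arm([
  {"slide":[0,0,0],"turn":[0,0,0],"claw":18},
  {"slide":[0,0,0],"turn":[0,0,0],"claw":15},
  {"slide":[0,0,0],"turn":[0,0,0],"claw":10},
  {"slide":[0,0,0],"turn":[0,0,0],"claw":2},
  {"slide":[0,0,0],"turn":[0,0,0],"claw":2},
  {"slide":[0,0,0],"turn":[0,0,0],"claw":2},
], grip_force=30)

```text
t: 13.13
tool_pos: [0.5385, 0.3273, 0.1137]
tool_rot: [2.242, 2.199, 0.002]
wrist_force: [3.4, -0.2, -0.5]
grip_width: 0.0138
```

Request:
step_arm([
  {"slide":[0,0,0],"turn":[0,0,0],"claw":2},
  {"slide":[0,0,0],"turn":[0,0,0],"claw":2},
  {"slide":[0,0,-0.01],"turn":[0,0,0],"claw":2},
  {"slide":[0,0,-0.02],"turn":[0,0,0],"claw":2},
  {"slide":[0,0,-0.03],"turn":[0,0,0],"claw":2},
  {"slide":[0,0,-0.03],"turn":[0,0,0],"claw":2},
  {"slide":[0,0,-0.02],"turn":[0,0,0],"claw":2},
  {"slide":[0,0,0],"turn":[0,0,0],"claw":2},
], grip_force=100)

```text
t: 13.8
tool_pos: [0.5379, 0.3273, 0.1269]
tool_rot: [-2.243, -2.2, -0.0]
wrist_force: [0.8, 0.7, -6.3]
grip_width: 0.0125
```

Request:
step_arm([
  {"slide":[0,0,-0.04],"turn":[0,0,0],"claw":2},
  {"slide":[0,0,-0.08],"turn":[0,0,0],"claw":2},
  {"slide":[0,0,-0.12],"turn":[0,0,0],"claw":2},
  {"slide":[0,0,-0.14],"turn":[0,0,0],"claw":2},
  {"slide":[0,0,-0.14],"turn":[0,0,0],"claw":2},
  {"slide":[0,0,-0.14],"turn":[0,0,0],"claw":2},
  {"slide":[0,0,-0.14],"turn":[0,0,0],"claw":2},
  {"slide":[0,0,-0.1],"turn":[0,0,0],"claw":2},
])

```text
t: 14.47
tool_pos: [0.5388, 0.3276, 0.2385]
tool_rot: [2.242, 2.199, 0.006]
wrist_force: [0.8, 0.1, -5.8]
grip_width: 0.0127
```

Request:
step_arm([
  {"slide":[0,0,-0.06],"turn":[0,0,0],"claw":2},
  {"slide":[0,0,-0.03],"turn":[0,0,0],"claw":2},
  {"slide":[0,0,0],"turn":[0,0,0],"claw":2},
  {"slide":[0,0,0],"turn":[0,0,0],"claw":2},
])

```text
t: 14.8
tool_pos: [0.5377, 0.3271, 0.2446]
tool_rot: [-2.243, -2.199, 0.002]
wrist_force: [0.1, -0.1, -6.3]
grip_width: 0.0124
```

```bash
python3 - <<'E'
from h import *
o=robot.observe(); tp=np.array(o["tool_pos"]); print(o["t"],tp,o["tool_rot"],o["grip_width"],o["wrist_force"],o["wrist_torque"])
im=get("side"); P=cloud(im); X,Y,Z=np.moveaxis(P,-1,0); hsv=cv2.cvtColor(im["pixels"],cv2.COLOR_RGB2HSV); H,S,V=[hsv[...,i].astype(int) for i in range(3)]
Q=P[(abs(X-.54)<.12)&(abs(Y-.33)<.12)&(S>150)&(H<14)&(V>140)&(Z>.21)]; r=np.linalg.svd(Q-Q.mean(0))[2][0]; print("bar dir",r)
Q=P[(abs(X-.54)<.11)&(abs(Y-.33)<.1)&(S<60)&(abs(Z-.135)<.02)]; A=np.c_[Q[:,:2],np.ones(len(Q))]; print("floor",len(Q),np.linalg.lstsq(A,Q[:,2],rcond=None)[0])
cv2.imwrite("pics/e.png",cv2.cvtColor(crop(im,(.53,.33,.2),70,8),cv2.COLOR_RGB2BGR))
E
```

```text
14.8 [0.53765416 0.32705559 0.24463706] [-2.24283505e+00 -2.19928061e+00  1.88733088e-03] 0.012351103508358555 [ 0.11390837 -0.13784322 -6.3089214 ] [-0.04301952  0.03443326  0.00061544]
bar dir [-1.31523311e-02  9.99913385e-01 -4.88374099e-04]
floor 2865 [0.00716296 0.00530831 0.13437041]
```

View pics/e.png

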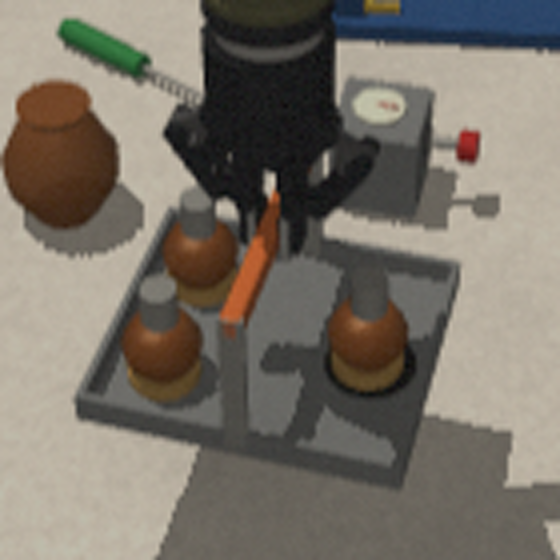

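The tray hangs level with all three tops standing. Next I lift it further, yaw it to match the stand, then traverse.

Request:
step_arm([
  {"slide":[0,0,-0.02],"turn":[0,0,-0.003],"claw":2},
  {"slide":[0,0,-0.03],"turn":[0,0,-0.006],"claw":2},
  {"slide":[0,0,-0.04],"turn":[0,0,-0.009],"claw":2},
  {"slide":[0,0,-0.05],"turn":[0,0,-0.011],"claw":2},
  {"slide":[0,0,-0.05],"turn":[0,0,-0.011],"claw":2},
  {"slide":[0,0,-0.03],"turn":[0,0,-0.009],"claw":2},
  {"slide":[0,0,-0.02],"turn":[0,0,-0.006],"claw":2},
  {"slide":[0,0,-0.01],"turn":[0,0,-0.003],"claw":2},
])

```text
t: 15.52
tool_pos: [0.5381, 0.3273, 0.2758]
tool_rot: [2.032, 2.396, 0.001]
wrist_force: [-0.3, -0.1, -5.9]
grip_width: 0.0124
```

Request:
step_arm([
  {"slide":[-0.03,-0.007,0],"turn":[0,0,0],"claw":2},
  {"slide":[-0.08,-0.019,0],"turn":[0,0,0],"claw":2},
  {"slide":[-0.14,-0.033,0],"turn":[0,0,0],"claw":2},
  {"slide":[-0.2,-0.047,0],"turn":[0,0,0],"claw":2},
  {"slide":[-0.2444,-0.0567,0],"turn":[0,0,0],"claw":2},
  {"slide":[-0.2444,-0.0567,0],"turn":[0,0,0],"claw":2},
  {"slide":[-0.2444,-0.0567,0],"turn":[0,0,0],"claw":2},
  {"slide":[-0.2444,-0.0567,0],"turn":[0,0,0],"claw":2},
])

```text
t: 16.18
tool_pos: [0.5254, 0.1489, 0.275]
tool_rot: [2.034, 2.394, -0.002]
wrist_force: [1.2, -0.9, -6.6]
grip_width: 0.012
```

Request:
step_arm([
  {"slide":[-0.2444,-0.0567,0],"turn":[0,0,0],"claw":2},
  {"slide":[-0.2444,-0.0567,0],"turn":[0,0,0],"claw":2},
  {"slide":[-0.2444,-0.0567,0],"turn":[0,0,0],"claw":2},
  {"slide":[-0.2444,-0.0567,0],"turn":[0,0,0],"claw":2},
  {"slide":[-0.2444,-0.0567,0],"turn":[0,0,0],"claw":2},
  {"slide":[-0.2444,-0.0567,0],"turn":[0,0,0],"claw":2},
  {"slide":[-0.2444,-0.0567,0],"turn":[0,0,0],"claw":2},
  {"slide":[-0.2444,-0.0567,0],"turn":[0,0,0],"claw":2},
])

```text
t: 16.85
tool_pos: [0.509, -0.0911, 0.2752]
tool_rot: [2.035, 2.393, -0.001]
wrist_force: [0.4, -0.1, -5.7]
grip_width: 0.0127
```

Request:
step_arm([
  {"slide":[-0.2444,-0.0567,0],"turn":[0,0,0],"claw":2},
  {"slide":[-0.2444,-0.0567,0],"turn":[0,0,0],"claw":2},
  {"slide":[-0.2444,-0.0567,0],"turn":[0,0,0],"claw":2},
  {"slide":[-0.2444,-0.0567,0],"turn":[0,0,0],"claw":2},
  {"slide":[-0.2444,-0.0567,0],"turn":[0,0,0],"claw":2},
  {"slide":[-0.2444,-0.0567,0],"turn":[0,0,0],"claw":2},
  {"slide":[-0.2,-0.047,0],"turn":[0,0,0],"claw":2},
  {"slide":[-0.14,-0.033,0],"turn":[0,0,0],"claw":2},
])

```text
t: 17.52
tool_pos: [0.4938, -0.3138, 0.2751]
tool_rot: [-2.037, -2.392, 0.003]
wrist_force: [0.1, 0.9, -6.1]
grip_width: 0.0127
```

Request:
step_arm([
  {"slide":[-0.08,-0.019,0],"turn":[0,0,0],"claw":2},
  {"slide":[-0.03,-0.007,0],"turn":[0,0,0],"claw":2},
  {"slide":[0,0,0],"turn":[0,0,0],"claw":2},
  {"slide":[0,0,0],"turn":[0,0,0],"claw":2},
  {"slide":[0,0,0],"turn":[0,0,0],"claw":2},
])

```text
t: 17.93
tool_pos: [0.495, -0.3232, 0.2754]
tool_rot: [-2.032, -2.395, -0.001]
wrist_force: [0.5, 0.3, -5.6]
grip_width: 0.0124
```

```bash
python3 - <<'E'
from h import *
o=robot.observe(); tp=np.array(o["tool_pos"]); print(o["t"],tp,o["tool_rot"],o["grip_width"],o["wrist_force"]); print(Ro.from_rotvec(o["tool_rot"]).as_matrix().round(4))
out=[]
for c in ("top","side"):
    im=get(c); P=cloud(im); X,Y,Z=np.moveaxis(P,-1,0); hsv=cv2.cvtColor(im["pixels"],cv2.COLOR_RGB2HSV); H,S,V=[hsv[...,i].astype(int) for i in range(3)]
    B=(abs(X-.5)<.2)&(abs(Y+.325)<.2)
    Q=P[B&(Z>.155)&(Z<.25)&(S<60)]; r=cv2.minAreaRect(Q[:,:2].astype(np.float32)); print(c,"tray",len(Q),np.round(r[0],4),np.round(r[1],3),r[2])
    Q=P[B&(H>15)&(H<35)&(S>90)&(Z>.015)&(Z<.05)]; r=cv2.minAreaRect(Q[:,:2].astype(np.float32)); print(c,"guides",len(Q),np.round(r[0],4),np.round(r[1],3),r[2])
    Q=P[B&(S>150)&(H<14)&(V>140)&(Z>.25)]; r=cv2.minAreaRect(Q[:,:2].astype(np.float32)); print(c,"bar",len(Q),np.round(r[0],4),np.round(r[1],3),r[2])
    out.append(crop(im,(.5,-.325,.15),48,8))
cv2.imwrite("pics/f.png",cv2.cvtColor(np.hstack(out),cv2.COLOR_RGB2BGR))
E
```

```text
17.9333 [ 0.49498665 -0.32320535  0.27538009] [-2.03210118e+00 -2.39527055e+00 -5.05421915e-04] 0.012381355550279475 [ 0.54847922  0.28013628 -5.61407502]
[[-1.630e-01  9.866e-01 -1.000e-04]
 [ 9.866e-01  1.630e-01  5.000e-04]
 [ 6.000e-04 -0.000e+00 -1.000e+00]]
top tray 908 [ 0.4986 -0.3219] [0.21  0.181] 9.202479362487793
top guides 32 [ 0.4996 -0.3238] [0.238 0.206] 9.610333442687988
top bar 2 [ 0.4822 -0.2529] [0.019 0.   ] 100.20252227783203
side tray 1252 [ 0.4924 -0.3218] [0.21  0.196] 9.51417350769043
side guides 122 [ 0.495 -0.332] [0.239 0.236] 9.351972579956055
side bar 42 [ 0.4929 -0.324 ] [0.008 0.179] 8.722566604614258
```

View pics/f.png

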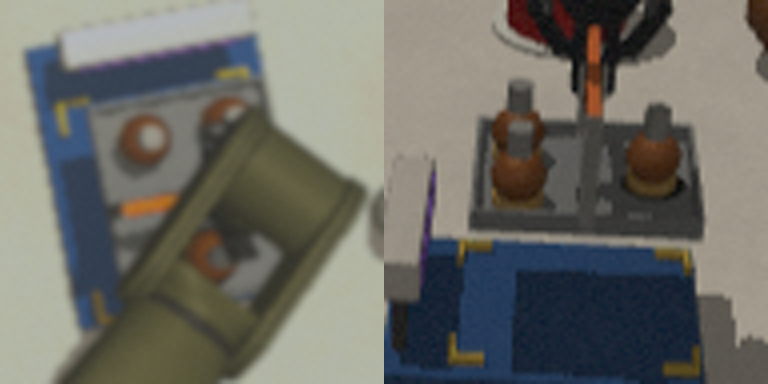

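Everything is upright and aligned within a few mm, both by the measured tray and bay centres and by eye. Lowering to just above the guides.

Request:
step_arm([
  {"slide":[0,0,0.03],"turn":[0,0,0],"claw":2},
  {"slide":[0,0,0.08],"turn":[0,0,0],"claw":2},
  {"slide":[0,0,0.12],"turn":[0,0,0],"claw":2},
  {"slide":[0,0,0.14],"turn":[0,0,0],"claw":2},
  {"slide":[0,0,0.14],"turn":[0,0,0],"claw":2},
  {"slide":[0,0,0.14],"turn":[0,0,0],"claw":2},
  {"slide":[0,0,0.14],"turn":[0,0,0],"claw":2},
  {"slide":[0,0,0.12],"turn":[0,0,0],"claw":2},
])

```text
t: 18.7
tool_pos: [0.494, -0.3233, 0.1629]
tool_rot: [-2.031, -2.392, 0.0]
wrist_force: [-0.5, -0.5, -7.7]
grip_width: 0.0124
```

Request:
step_arm([
  {"slide":[0,0,0.09],"turn":[0,0,0],"claw":2},
  {"slide":[0,0,0.05],"turn":[0,0,0],"claw":2},
  {"slide":[0,0,0.02],"turn":[0,0,0],"claw":2},
  {"slide":[0,0,0],"turn":[0,0,0],"claw":2},
  {"slide":[0,0,0],"turn":[0,0,0],"claw":2},
])

```text
t: 19.12
tool_pos: [0.4956, -0.3246, 0.1479]
tool_rot: [2.032, 2.393, 0.0]
wrist_force: [-0.2, -0.8, -6.1]
grip_width: 0.0125
```

```bash
python3 - <<'E'
from h import *
o=robot.observe(); tp=np.array(o["tool_pos"]); print(o["t"],tp,o["tool_rot"],o["grip_width"],o["wrist_force"])
out=[]
for c in ("top","side"):
    im=get(c); P=cloud(im); X,Y,Z=np.moveaxis(P,-1,0); hsv=cv2.cvtColor(im["pixels"],cv2.COLOR_RGB2HSV); H,S,V=[hsv[...,i].astype(int) for i in range(3)]
    B=(abs(X-.5)<.2)&(abs(Y+.325)<.2)
    a=np.radians(9.3); s=(X-.497)*np.cos(a)+(Y+.325)*np.sin(a); q=-(X-.497)*np.sin(a)+(Y+.325)*np.cos(a)
    m=B&(H>15)&(H<35)&(S>90)&(Z>.015)&(Z<.05)
    for k in range(4):
        mm=m&((s>0)==(k&1))&((q>0)==(k>>1)); print(c,"guide",k,mm.sum(), (s[mm].min().round(4),s[mm].max().round(4),q[mm].min().round(4),q[mm].max().round(4)) if mm.any() else "")
    mm=B&(S<60)&(Z>.045)&(Z<.062)&(abs(s)<.13)&(abs(q)<.11)
    print(c,"tray rim s,q",mm.sum(),np.percentile(s[mm],[1,99]).round(4),np.percentile(q[mm],[1,99]).round(4))
    out.append(crop(im,(.5,-.325,.08),40,10))
cv2.imwrite("pics/g.png",cv2.cvtColor(np.hstack(out),cv2.COLOR_RGB2BGR))
E
```

```text
19.1167 [ 0.49555797 -0.32463783  0.14793711] [2.03246179e+00 2.39331511e+00 3.79619927e-05] 0.012514739179647743 [-0.19440591 -0.75136404 -6.12212457]
top guide 0 13 (np.float64(-0.1174), np.float64(-0.1016), np.float64(-0.1057), np.float64(-0.0885))
top guide 1 17 (np.float64(0.0947), np.float64(0.1224), np.float64(-0.1029), np.float64(-0.0736))
top guide 2 5 (np.float64(-0.099), np.float64(-0.0407), np.float64(0.0143), np.float64(0.1028))
top guide 3 14 (np.float64(0.0927), np.float64(0.1205), np.float64(0.0775), np.float64(0.1048))
top tray rim s,q 178 [-0.0874  0.1068] [-0.089   0.0907]
side guide 0 16 (np.float64(-0.1232), np.float64(-0.0422), np.float64(-0.1201), np.float64(-0.001))
side guide 1 21 (np.float64(0.0381), np.float64(0.1166), np.float64(-0.1074), np.float64(-0.0253))
side guide 2 70 (np.float64(-0.1222), np.float64(-0.0418), np.float64(0.0023), np.float64(0.1112))
side guide 3 54 (np.float64(0.0364), np.float64(0.1164), np.float64(0.0507), np.float64(0.1156))
side tray rim s,q 334 [-0.1078  0.1009] [-0.0897  0.0979]
```

View pics/g.png

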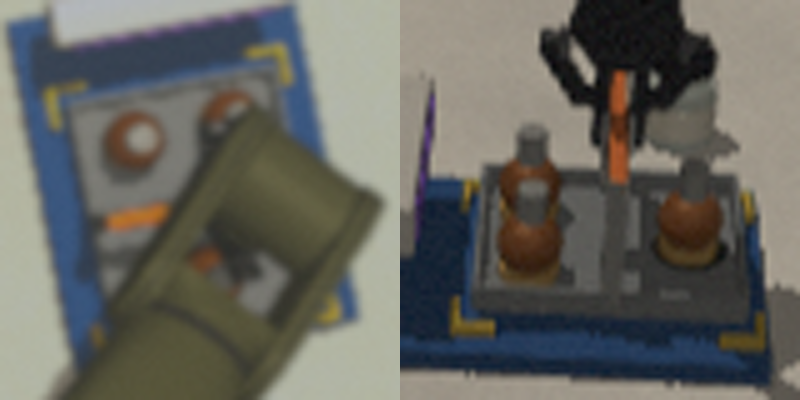

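Tray and guide centres agree within about 1 mm in both cameras. Final lowering.

Request:
step_arm([
  {"slide":[0,0,0.015],"turn":[0,0,0],"claw":2},
  {"slide":[0,0,0.025],"turn":[0,0,0],"claw":2},
  {"slide":[0,0,0.025],"turn":[0,0,0],"claw":2},
  {"slide":[0,0,0.02],"turn":[0,0,0],"claw":2},
  {"slide":[0,0,0.01],"turn":[0,0,0],"claw":2},
  {"slide":[0,0,0.005],"turn":[0,0,0],"claw":2},
  {"slide":[0,0,0],"turn":[0,0,0],"claw":2},
  {"slide":[0,0,0],"turn":[0,0,0],"claw":2},
])

```text
t: 19.88
tool_pos: [0.4951, -0.3242, 0.135]
tool_rot: [2.034, 2.395, -0.0]
wrist_force: [-0.0, 0.3, -5.8]
grip_width: 0.0128
```

Request:
step_arm([
  {"slide":[0,0,0.006],"turn":[0,0,0],"claw":2},
  {"slide":[0,0,0.006],"turn":[0,0,0],"claw":2},
  {"slide":[0,0,0],"turn":[0,0,0],"claw":2},
  {"slide":[0,0,0],"turn":[0,0,0],"claw":2},
])

```text
t: 20.22
tool_pos: [0.4952, -0.3244, 0.1339]
tool_rot: [2.033, 2.394, 0.0]
wrist_force: [-1.3, -0.1, -5.0]
grip_width: 0.0123
```

Request:
step_arm([
  {"slide":[0,0,0.006],"turn":[0,0,0],"claw":2},
  {"slide":[0,0,0],"turn":[0,0,0],"claw":2},
  {"slide":[0,0,0.006],"turn":[0,0,0],"claw":2},
  {"slide":[0,0,0],"turn":[0,0,0],"claw":2},
  {"slide":[0,0,0],"turn":[0,0,0],"claw":2},
])

```text
t: 20.63
tool_pos: [0.4952, -0.3244, 0.1338]
tool_rot: [2.033, 2.394, -0.0]
wrist_force: [-4.7, 3.2, 4.4]
grip_width: 0.0121
```

Request:
step_arm([
  {"slide":[0,0,0],"turn":[0,0,0],"claw":18},
  {"slide":[0,0,0],"turn":[0,0,0],"claw":22},
  {"slide":[0,0,0],"turn":[0,0,0],"claw":30},
  {"slide":[0,0,0],"turn":[0,0,0],"claw":45},
  {"slide":[0,0,0],"turn":[0,0,0],"claw":45},
  {"slide":[0,0,-0.02],"turn":[0,0,0],"claw":45},
  {"slide":[0,0,-0.06],"turn":[0,0,0],"claw":45},
  {"slide":[0,0,-0.12],"turn":[0,0,0],"claw":45},
], grip_force=30)

```text
t: 21.3
tool_pos: [0.4941, -0.3235, 0.1547]
tool_rot: [-2.031, -2.392, 0.0]
wrist_force: [0.2, 0.1, 0.2]
grip_width: 0.0385
```

Request:
step_arm([
  {"slide":[0,0,-0.2],"turn":[0,0,0],"claw":45},
  {"slide":[0,0,-0.25],"turn":[0,0,0],"claw":45},
  {"slide":[0,0,-0.2],"turn":[0,0,0],"claw":45},
  {"slide":[0,0,-0.1],"turn":[0,0,0],"claw":45},
  {"slide":[0,0,0],"turn":[0,0,0],"claw":45},
])

```text
t: 21.72
tool_pos: [0.4965, -0.3254, 0.2509]
tool_rot: [2.029, 2.389, 0.0]
wrist_force: [0.9, -0.2, 0.4]
grip_width: 0.0383
```

```bash
python3 - <<'E'
from h import *
o=robot.observe(); tp=np.array(o["tool_pos"]); print(o["t"],tp,o["tool_rot"],o["grip_width"],o["wrist_force"]); print(Ro.from_rotvec(o["tool_rot"]).as_matrix().round(4))
for c in ("top","side"):
    im=get(c); P=cloud(im); X,Y,Z=np.moveaxis(P,-1,0); hsv=cv2.cvtColor(im["pixels"],cv2.COLOR_RGB2HSV); H,S,V=[hsv[...,i].astype(int) for i in range(3)]
    B=(abs(X-.48)<.1)&(abs(Y-.01)<.07)
    Q=P[B&((H<8)|(H>172))&(S>120)&(V>60)&(Z>.03)&(X<.49)]
    print(c,"knob",len(Q),Q.min(0).round(4),Q.max(0).round(4))
    Q=P[B&(Z>.08)&(Z<.1)&(X>.49)]; r=cv2.minAreaRect(Q[:,:2].astype(np.float32)); print(c,"timer top",len(Q),np.round(r[0],4),np.round(r[1],3),r[2])
    Q=P[(abs(X-.54)<.06)&(abs(Y-.01)<.06)&(Z>.03)]; r=cv2.minAreaRect(Q[:,:2].astype(np.float32)); print(c,"timer all",len(Q),np.round(r[0],4),np.round(r[1],3),r[2],Q.min(0).round(3))
    for l,h in (("timer",0),("knob_head",.058)):
        for d in nets.spot_point(c,l)[:2]: print(c,l,d["confidence"],onplane(im,*d["point"],h).round(4))
    if c=="side":
        A=crop(im,(.48,.01,.06),24,25); B2=crop(im,(.5,-.325,.08),40,15)
        cv2.imwrite("pics/h.png",cv2.cvtColor(np.hstack([cv2.resize(A,(400,400)),cv2.resize(B2,(400,400))]),cv2.COLOR_RGB2BGR))
E
```

```text
21.7167 [ 0.49652417 -0.32542289  0.25086318] [2.02862132e+00 2.38862899e+00 3.63869753e-04] 0.038290151245968324 [ 0.92960399 -0.18987744  0.43563779]
[[-0.1619  0.9868  0.0061]
 [ 0.9868  0.1619 -0.0049]
 [-0.0058  0.0052 -1.    ]]
top knob 14 [0.458  0.0021 0.059 ] [0.4705 0.019  0.0791]
top timer top 279 [0.5371 0.0113] [0.074 0.075] 2.846442222595215
top timer all 340 [0.5287 0.012 ] [0.092 0.075] 0.6230385899543762 [ 0.483 -0.025  0.05 ]
top timer 0.86 [0.505  0.0146 0.    ]
top timer 0.37 [ 0.4398 -0.3374  0.    ]
top knob_head 0.41 [0.4563 0.0196 0.058 ]
side knob 34 [0.4502 0.0077 0.0563] [0.4663 0.0275 0.0737]
side timer top 339 [0.5309 0.0149] [0.074 0.079] 1.7145183086395264
side timer all 638 [0.5257 0.0158] [0.086 0.08 ] 2.509094476699829 [ 0.483 -0.025  0.03 ]
side timer 0.82 [0.4904 0.0213 0.    ]
side knob_head 0.39 [0.4611 0.0085 0.058 ]
```

View pics/h.png

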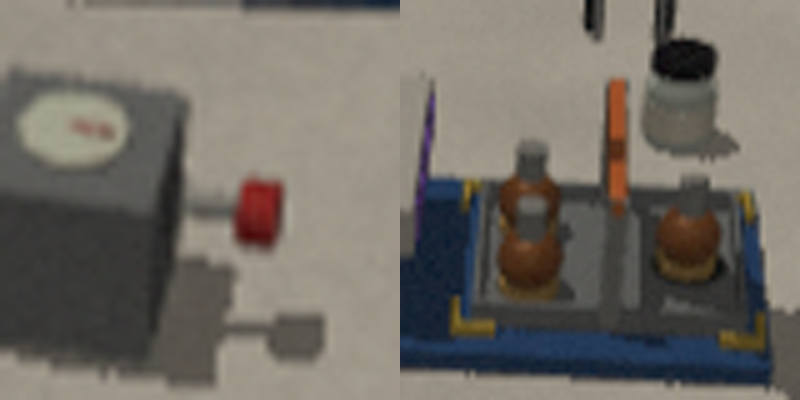

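The tray sits inside the guides with all three tops upright. The knob (260,212) has a clear stem. Moving above it and turning the jaws across its axis.

Request:
step_arm([
  {"slide":[0.1,0,0],"turn":[0,0,0],"claw":70},
  {"slide":[0.2,0,0],"turn":[0,0,0],"claw":70},
  {"slide":[0.3,0.0243,0],"turn":[0,0,0],"claw":70},
  {"slide":[0.3,0.0243,0],"turn":[0,0,0],"claw":70},
  {"slide":[0.3,0.0243,0],"turn":[0,0,0],"claw":70},
  {"slide":[0.3,0.0243,0],"turn":[0,0,0],"claw":70},
  {"slide":[0.3,0.0243,0],"turn":[0,0,0],"claw":70},
  {"slide":[0.3,0.0243,0],"turn":[0,0,0],"claw":70},
])

```text
t: 22.68
tool_pos: [0.4703, -0.0704, 0.2453]
tool_rot: [-2.033, -2.393, 0.0]
wrist_force: [0.2, -0.3, 0.1]
grip_width: 0.0595
```

Request:
step_arm([
  {"slide":[0.3,0.0243,0],"turn":[0,0,0],"claw":70},
  {"slide":[0.25,0,0],"turn":[0,0,0],"claw":70},
  {"slide":[0.12,0,0],"turn":[0,0,0],"claw":70},
  {"slide":[0.04,0,0],"turn":[0,0,0],"claw":70},
  {"slide":[0,0,0],"turn":[0,0,-0.038],"claw":70},
  {"slide":[0,0,0],"turn":[0,0,-0.038],"claw":70},
  {"slide":[0,0,0],"turn":[0,0,-0.038],"claw":70},
  {"slide":[0,0,0],"turn":[0,0,-0.038],"claw":70},
])

```text
t: 23.35
tool_pos: [0.4602, 0.0115, 0.2455]
tool_rot: [-1.402, -2.811, 0.001]
wrist_force: [0.3, -0.6, -0.4]
grip_width: 0.0598
```

Request:
step_arm([
  {"slide":[0,0,0],"turn":[0,0,-0.038],"claw":70},
  {"slide":[0,0,0],"turn":[0,0,-0.038],"claw":70},
  {"slide":[0,0,0],"turn":[0,0,-0.038],"claw":70},
  {"slide":[0,0,0],"turn":[0,0,-0.038],"claw":70},
  {"slide":[0,0,0],"turn":[0,0,-0.038],"claw":70},
  {"slide":[0,0,0],"turn":[0,0,-0.038],"claw":70},
  {"slide":[0,0,0],"turn":[0,0,-0.038],"claw":70},
  {"slide":[0,0,0],"turn":[0,0,-0.038],"claw":70},
])

```text
t: 24.02
tool_pos: [0.4602, 0.0113, 0.2455]
tool_rot: [0.046, -3.14, 0.0]
wrist_force: [0.2, 0.2, -0.5]
grip_width: 0.0598
```

Request:
step_arm([
  {"slide":[0,0,0.1],"turn":[0,0,0],"claw":70},
  {"slide":[0,0,0.2],"turn":[0,0,0],"claw":70},
  {"slide":[0,0,0.25],"turn":[0,0,0],"claw":70},
  {"slide":[0,0,0.2],"turn":[0,0,0],"claw":70},
  {"slide":[0,0,0.1],"turn":[0,0,0],"claw":70},
  {"slide":[0,0,0],"turn":[0,0,0],"claw":70},
  {"slide":[0,0,0],"turn":[0,0,0],"claw":70},
])

```text
t: 24.6
tool_pos: [0.4601, 0.0117, 0.1435]
tool_rot: [0.036, -3.14, -0.0]
wrist_force: [0.0, 0.4, 0.5]
grip_width: 0.0598
```

```bash
python3 - <<'E'
from h import *
o=robot.observe(); tp=np.array(o["tool_pos"]); print(o["t"],tp,o["tool_rot"],o["grip_width"],o["wrist_force"]); print(Ro.from_rotvec(o["tool_rot"]).as_matrix().round(4))
im=get("side"); P=cloud(im); X,Y,Z=np.moveaxis(P,-1,0); hsv=cv2.cvtColor(im["pixels"],cv2.COLOR_RGB2HSV); H,S,V=[hsv[...,i].astype(int) for i in range(3)]
Q=P[(abs(X-tp[0])<.04)&(abs(Y-tp[1])<.07)&(Z>tp[2]-.03)&(Z<tp[2]+.01)]; print("fingers",len(Q),Q.min(0).round(4),Q.max(0).round(4))
Q=P[(abs(X-.46)<.03)&(abs(Y-.01)<.05)&((H<8)|(H>172))&(S>120)&(V>60)&(Z>.03)]; print("knob",len(Q),Q.min(0).round(4),Q.max(0).round(4))
cv2.imwrite("pics/i.png",cv2.cvtColor(crop(im,(.48,.01,.08),30,20),cv2.COLOR_RGB2BGR))
E
```

```text
24.6 [0.46014237 0.01167432 0.14350056] [ 3.58019541e-02 -3.13973977e+00 -1.50555762e-04] 0.05980684549912764 [0.04494899 0.38124441 0.48149785]
[[-9.997e-01 -2.280e-02 -1.600e-03]
 [-2.280e-02  9.997e-01  1.000e-04]
 [ 1.600e-03  1.000e-04 -1.000e+00]]
fingers 48 [ 0.4461 -0.0215  0.1252] [0.4679 0.059  0.1534]
knob 34 [0.4501 0.0059 0.0592] [0.4664 0.0295 0.0755]
```

View pics/i.png

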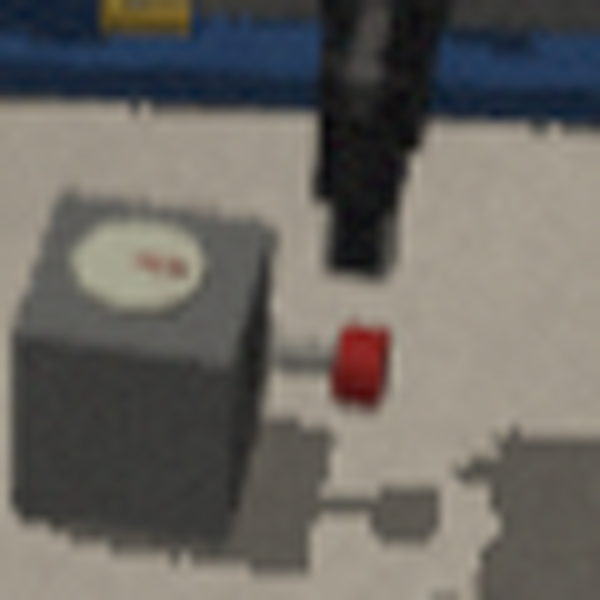

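The fingers (360,250) are straight above the knob (360,367), within 1–2 mm. Descending, gripping and pulling.

Request:
step_arm([
  {"slide":[-0.008,0,0.08],"turn":[0,0,0],"claw":70},
  {"slide":[0,0,0.15],"turn":[0,0,0],"claw":70},
  {"slide":[0,0,0.18],"turn":[0,0,0],"claw":70},
  {"slide":[0,0,0.15],"turn":[0,0,0],"claw":70},
  {"slide":[0,0,0.09],"turn":[0,0,0],"claw":70},
  {"slide":[0,0,0.037],"turn":[0,0,0],"claw":70},
  {"slide":[0,0,0],"turn":[0,0,0],"claw":70},
  {"slide":[0,0,0],"turn":[0,0,0],"claw":70},
])

```text
t: 25.32
tool_pos: [0.4624, 0.0118, 0.0626]
tool_rot: [-0.038, 3.14, -0.0]
wrist_force: [0.4, 0.3, 1.2]
grip_width: 0.0596
```

Request:
step_arm([
  {"slide":[0,0,0],"turn":[0,0,0],"claw":40},
  {"slide":[0,0,0],"turn":[0,0,0],"claw":35},
  {"slide":[0,0,0],"turn":[0,0,0],"claw":30},
  {"slide":[0,0,0],"turn":[0,0,0],"claw":20},
  {"slide":[0,0,0],"turn":[0,0,0],"claw":15},
  {"slide":[0,0,0],"turn":[0,0,0],"claw":15},
  {"slide":[0,0,0],"turn":[0,0,0],"claw":15},
], grip_force=40)

```text
t: 25.9
tool_pos: [0.4624, 0.0102, 0.0632]
tool_rot: [-0.041, 3.14, -0.006]
wrist_force: [-2.3, -7.5, 4.3]
grip_width: 0.0268
```

Request:
step_arm([
  {"slide":[0,-0.008,0],"turn":[0,0,0],"claw":15},
  {"slide":[0,-0.008,0],"turn":[0,0,0],"claw":15},
  {"slide":[0,0,0],"turn":[0,0,0],"claw":15},
  {"slide":[0.02,0,0],"turn":[0,0,0],"claw":15},
  {"slide":[0.03,0,0],"turn":[0,0,0],"claw":15},
  {"slide":[0.03,0,0],"turn":[0,0,0],"claw":15},
  {"slide":[0.02,0,0],"turn":[0,0,0],"claw":15},
  {"slide":[0,0,0],"turn":[0,0,0],"claw":15},
])

```text
t: 26.57
tool_pos: [0.4508, 0.0097, 0.0632]
tool_rot: [-0.039, 3.137, 0.0]
wrist_force: [3.4, 1.2, 4.9]
grip_width: 0.0263
```

The force matches the spring (about 3.1 N expected at 12 mm). Pulling on to the stop.

Request:
step_arm([
  {"slide":[0.03,0,0],"turn":[0,0,0],"claw":15},
  {"slide":[0.03,0,0],"turn":[0,0,0],"claw":15},
  {"slide":[0.03,0,0],"turn":[0,0,0],"claw":15},
  {"slide":[0.02,0,0],"turn":[0,0,0],"claw":15},
  {"slide":[0.02,0,0],"turn":[0,0,0],"claw":15},
  {"slide":[0.01,0,0],"turn":[0,0,0],"claw":15},
  {"slide":[0,0,0],"turn":[0,0,0],"claw":15},
  {"slide":[0,0,0],"turn":[0,0,0],"claw":15},
])

```text
t: 27.23
tool_pos: [0.4345, 0.0094, 0.0632]
tool_rot: [-0.038, 3.136, 0.0]
wrist_force: [5.4, 1.9, 5.4]
grip_width: 0.0267
```

Request:
step_arm([
  {"slide":[0.012,0,0],"turn":[0,0,0],"claw":15},
  {"slide":[0,0,0],"turn":[0,0,0],"claw":15},
  {"slide":[0,0,0],"turn":[0,0,0],"claw":15},
])

```text
t: 27.48
tool_pos: [0.4331, 0.0093, 0.0632]
tool_rot: [-0.038, 3.136, 0.0]
wrist_force: [4.5, 1.3, 5.0]
grip_width: 0.0265
```

Request:
step_arm([
  {"slide":[0.012,0,0],"turn":[0,0,0],"claw":15},
  {"slide":[0,0,0],"turn":[0,0,0],"claw":15},
  {"slide":[0,0,0],"turn":[0,0,0],"claw":15},
])

```text
t: 27.73
tool_pos: [0.4322, 0.0093, 0.0632]
tool_rot: [-0.038, 3.134, 0.0]
wrist_force: [8.3, 2.5, 2.9]
grip_width: 0.0267
```

Request:
step_arm([
  {"slide":[0.012,0,0],"turn":[0,0,0],"claw":15},
  {"slide":[0,0,0],"turn":[0,0,0],"claw":15},
  {"slide":[0,0,0],"turn":[0,0,0],"claw":15},
])

```text
t: 27.98
tool_pos: [0.4321, 0.0093, 0.0634]
tool_rot: [-0.038, 3.13, 0.0]
wrist_force: [13.6, 4.0, -3.0]
grip_width: 0.0265
```

The force climbs without motion, so the knob is at its stop. Letting it go.

Request:
step_arm([
  {"slide":[0,0,0],"turn":[0,0,0],"claw":90},
  {"slide":[0,0,0],"turn":[0,0,0],"claw":90},
  {"slide":[0,0,0],"turn":[0,0,0],"claw":90},
  {"slide":[0,0,0],"turn":[0,0,0],"claw":90},
  {"slide":[0,0,0],"turn":[0,0,0],"claw":90},
  {"slide":[0,0,0],"turn":[0,0,0],"claw":90},
])

```text
t: 28.48
tool_pos: [0.4279, 0.0091, 0.0613]
tool_rot: [0.038, -3.14, -0.0]
wrist_force: [0.3, 0.2, -0.2]
grip_width: 0.0767
```

Request:
step_arm([
  {"slide":[0,0,-0.1],"turn":[0,0,0],"claw":90},
  {"slide":[0,0,-0.25],"turn":[0,0,0],"claw":90},
  {"slide":[0,0,-0.3],"turn":[0,0,0],"claw":90},
  {"slide":[0,0,-0.3],"turn":[0,0,0],"claw":90},
  {"slide":[0,0,-0.3],"turn":[0,0,0],"claw":90},
  {"slide":[0,0,-0.2],"turn":[0,0,0],"claw":90},
  {"slide":[0,0,-0.1],"turn":[0,0,0],"claw":90},
  {"slide":[0,0,0],"turn":[0,0,0],"claw":90},
])

```text
t: 29.15
tool_pos: [0.4299, 0.009, 0.251]
tool_rot: [-0.038, 3.135, -0.001]
wrist_force: [0.1, -0.0, -1.0]
grip_width: 0.077
```

```bash
python3 - <<'E'
from h import *
o=robot.observe(); print(o["t"],o["tool_pos"],o["grip_width"],o["wrist_force"])
im=get("side"); P=cloud(im); X,Y,Z=np.moveaxis(P,-1,0); hsv=cv2.cvtColor(im["pixels"],cv2.COLOR_RGB2HSV); H,S,V=[hsv[...,i].astype(int) for i in range(3)]
Q=P[(abs(X-.45)<.05)&(abs(Y-.01)<.05)&((H<8)|(H>172))&(S>120)&(V>60)&(Z>.03)&(Z<.09)]; print("knob",len(Q),Q.min(0).round(4),Q.max(0).round(4))
for l,h in (("shade",0),("jar",0),("lamp_foot",0),("screwdriver",.01)):
    for d in nets.spot_point("side",l)[:1]: print(l,round(d["confidence"],2),onplane(im,*d["point"],h).round(3))
save(im,"j.png")
E
```

```text
29.15 [0.42989102 0.00897422 0.25095425] 0.07696440512458083 [ 0.09086688 -0.04737829 -1.01491158]
knob 34 [0.4502 0.0025 0.0583] [0.4667 0.0272 0.073 ]
shade 0.78 [ 0.783  0.105 -0.   ]
lamp_foot 0.78 [0.465 0.561 0.   ]
screwdriver 0.37 [ 0.5   -0.327  0.01 ]
```

View pics/j.png

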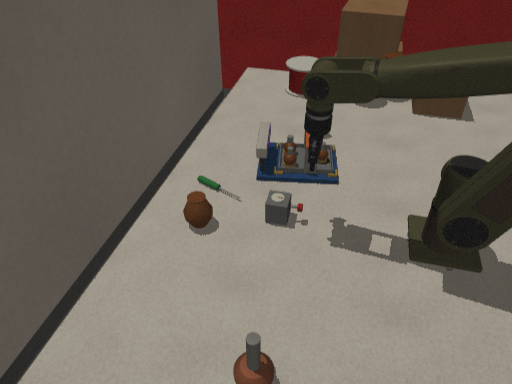

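The knob is back in at (300,207), with the same extent as before. The tray is in the bay with its tops standing, the bystanders look unmoved and the gripper is clear. Handing in.

```bash
python3 -c "
from station import close_job; print(close_job())"
```

```text
the job is handed in; nothing more can be done
None
```

The job is handed in at about 29 s of the 72 s allowed; no verdict was reported.

- **Third top:** it stands upright on the dark pad in the tray.
- **Tray:** I carried it level by its handle and set it flat in the stand's bay. Just before the final 14 mm of lowering, tray and guide centres agreed within about 1 mm in both cameras. After release, the side view showed all three tops upright inside the guides.
- **Timer:** I pulled the knob about 30 mm, until the force rose from about 5 N to 14 N with no further movement, so it was at the stop. After I let go, its position in the image matched the one before the pull.
- **Last picture:** the tray is in the bay with its tops standing, though the arm partly hides the tray. The shade and lamp foot measure within a few millimetres of where they started, and the screwdriver looks unmoved. The gripper is clear.

**Checks that disagreed or failed:**
- The cameras differed by up to about 6 mm on some positions, so I used averages.
- In the last check the jar was not found, because the arm hid it. It looked undisturbed in the picture taken after the tray was released.
- In the same check the screwdriver detection was false and of low confidence, landing on the stand, so I judged it from the picture.

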